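# Book in a run with the hand-held code reader

## Task

Pick up the code reader and, in this order, scan the barcode on the slanted job card, the one on the pipette tip box and the one on the amber bottle that carries a barcode (not the plain bottles at the back): for each, hold the reader still for about a second, roughly 9 cm from the code, with its window aimed at the middle of the code and fairly square on to it (15 degrees off is fine where something stands in the way). Then lay the reader in the white charging tray, flat on its underside with its window towards the end with the black contact block, and let go. Never drop the reader, and do not shift or tip anything else on the bench.

Things in the scene. Friction and masses are not known exactly. Their poses are not given: they have to be found in the camera images.
- scanner: Hand-held code reader, 150 mm long, 0.16 kg (may vary), loose, lying on its flat underside. Origin: centre of the underside at mid-length; x points along its length to the window end, z up. The grey grip runs from x = -75 to +20 mm, 34 mm wide (y) and 36 mm high (36.4 and 37.4 over the ribs and orange bands); the black head from x = +20 to +75 mm is 46 mm wide and 44 mm high. It reads by itself when held on a code.
- scan_window (a point): Centre of the reader's window: the middle of the head's front face, in the scanner's frame at x = 75, y = 0, z = 22 mm. Axes as the scanner's: it looks along +x.
- charge_tray: White shallow charging tray, fixed to the bench, open at the top: 190 mm (x) by 94 mm (y) outside, rim 9 mm high, walls 4 mm thick, inner floor 182 x 86 mm at 4 mm above the bench. Origin: centre of its underside, on the bench; x points to the end with the black contact block (16 x 50 x 18 mm high, outside the +x end).
- card_stand: Slanted job card holder, loose, 0.3 kg: black foot 85 x 90 x 6 mm and a grey plate 86 mm wide whose face looks to the holder's -x and leans back 25 degrees; about 117 mm high in all. Origin: on the bench under the middle of the sticker, near the middle of the foot; everything lies within x -40..+47, y -45..+45 mm.
- card_code: Barcode sticker 40 mm wide, 34 mm high on the job card, centre 62 mm above the bench, facing 25 degrees upwards. The frame's origin is the centre of the sticker's face, its x axis points straight out of the face (the way from which it is read), z up along the face.
- tip_box: Pipette tip box with blue lower part and clear shut lid, 92 x 118 x 94 mm high, loose, 0.25 kg. Origin: centre of its underside; its front looks along its -x.
- tip_box_code: Barcode sticker 42 mm wide, 30 mm high on the upright front of the tip box's lid, centre 72 mm above the bench. The frame's origin is the centre of the sticker's face, its x axis points straight out of the face (the way from which it is read), z up along the face.
- amber_bottle: Amber screw-cap bottle with black cap, 52 mm diameter, 112 mm high, loose, 0.16 kg, the one that carries a barcode (a second one at the back of the bench has none). Origin: centre of its underside.
- bottle_code: Barcode sticker 36 mm high wrapped round the side of the amber bottle, bars 33 mm across, centre 46 mm above the bench. The frame's origin is the centre of the sticker's face, its x axis points straight out of the face (the way from which it is read), z up along the face.
- buffer_bottle: Bystander: white bottle with blue cap, 64 mm diameter, 150 mm high, standing between the work things (a similar one at the back is scenery). Origin: centre of its underside.
- flask: Bystander: clear conical flask, 64 mm diameter at the foot, 98 mm high, standing. Origin: centre of its underside.
- lens_can: Bystander: small white can, 36 mm diameter, 48 mm high, standing. Origin: centre of its underside.
Things that resemble listed ones, but are neither listed nor needed, are in the scene too. What is shaped like the amber_bottle but red is not meant.

How it is judged:
By the outcome, as a careful person would: the job done as asked, in the order asked, and still so for the second after the job is handed in, with the robot touching nothing.
It also fails if it takes over 64 s, if anything falls off the work surface, if the arm or the gripper's body presses on something with over 40 N, if the wrist force passes 120 N, or if a joint passes its speed limit or range.

## Robot

A 7-joint arm with a two-finger parallel gripper is mounted at the origin on a cart in front of the work surface, level with it; the furniture and walls round the work are solid. World frame = base frame: x ahead of the robot, y to its left, z up, the work surface at z = 0. Lengths are in m, angles in rad, forces in N, time in s.
With the tool pointing down it reaches from about 0.425 to 0.95 m from the base axis. Payload 4.7 kg.
Tool frame: the origin (TCP) lies at the very end of the fingers, on their centre line; the grasp point (between the pads) lies 19 mm behind it; z points along the fingers, y is the line along which they close (so a half turn about z gives the same grasp; the last joint's range is limited). The gripper opens to 85 mm and grips with 20 to 120 N. Pads are 22 mm wide; open, the fingers measure 114 mm over their backs; the gripper's body (76 mm by 85 mm) begins 54 mm behind the grasp point. The pads swing forward as they close: fully open they stand 13 mm farther back than shut.
Start: joints at [-1.264, 0.469, -0.049, 1.532, 0.024, 1.141, -0.082], TCP at [0.222, 0.637, 0.231] pointing down, gripper open.
Joint ranges: [-2.59, 2.59], [-0.33, 1.99], [-1.39, 1.29], [0.1, 2.45], [-1.04, 4.18], [0.21, 1.99], [-2.66, 2.66]. Speed limits (rad/s): [2.57, 2.57, 3.14, 3.14, 3.14, 3.14, 3.14].

## Interface

Orientations are given as a unit quaternion [w, x, y, z].
In Python, from workcell import status, vision, bot gives the robot as it stands.
- The arm moves only by the tool arm_command, never from a script. Its argument "motion" is a list that holds one entry, the list of rows, each a list of 7 numbers: the shift along the tool's x, y, z each as a share of 120 mm, from -1 to 1, then the turn, a rotation vector about the tool's x, y, z each as a share of 2 pi rad, from -1 to 1, then the opening, from -1 (shut) to 1 (fully open), so that 0 is half open. A call has 1 to 8 rows; each row is the pose to reach, as a shift and turn from the pose commanded when the call began, along the tool's axes at that moment, turning the shorter way round; what a row does not reach only later rows make up. A row lasts 1/10 s, in which the tool goes at most 50 mm and 8.59 degrees, less where a joint would pass 70% of its speed; a pose out of reach is approached as far as the arm can. A call with a number of a shift or a turn outside -1 to 1 is refused whole. A call with a gripper value outside its range is refused whole. The fingers move at their own pace and stop on an object; "force" is the grip in N (left out, the last holds). Time passes only in rows, so rows that repeat a pose let the fingers close. It gives the time, the measured TCP pose, the force, the opening and the grip force at its end, in the units of the state.
- status.get_state(): the state, without advancing time (a new reading comes with each control period).
- vision.get_image(name): name is "scene" or "top"; returns the picture (400x640x3 uint8, red, green, blue); there is no depth.
- vision.get_calibration(name): a dict with "mtx" (3x3 intrinsics, pixels), "k1" (the pictures are not rectified: a ray, as slopes to the right and down, at radius r is drawn at 1 + k1 r^2 times it, then the intrinsics apply), "R" (3x3) and "t" (3): a world point X has camera coordinates R X + t. Camera axes: x right, y down, z forward; pixel columns grow to the right and rows downward; lengths in m; the calibration is good to about 2 mm. A picture is of the moment at which its call begins. get_calibration takes no time and is no camera call.
- bot.job_done(): hands the job in; it is judged then, once.
The state is a dict: "t": time; "joints": joint angles; "qd": joint speeds; "joint_efforts": joint torques, N m; "tool_pos": TCP position; "orientation": TCP orientation; "force": force on the tool from outside, world axes, zero at the start; "ft_torque": the same for the moment, N m; "opening": finger opening in m; "gripper_force": force on a finger pad.
Only numpy, scipy, OpenCV 4.12 (cv2) and the standard library are available. Lean on these libraries where they do the work, as an engineer would, in place of code of your own. Each camera call takes 0.05 s, during which the arm holds its last target. There are 200 camera calls.

## Working session

There is one attempt and no reset: what is moved stays moved. The work goes in short steps, Python scripts to look and compute and a tool call to move; the robot and the scene stay as the last step left them, time stands still between calls to the robot, and variables do not carry over. Pictures are saved under pics/ and viewed, at most 11 in all, crops included, and the job is handed in when it is done.

Besides the shell and the picture viewer there is one more tool, called after "Request:" by a JSON object that holds its "method" and its "body", one argument or row to a line. arm_command: Moves the arm, as the interface text tells. Its arguments: {"type":"object","properties":{"motion":{"type":"array"},"force":{"type":"number"}},"required":["motion"]}

```bash
mkdir -p pics; ls
python3 - <<'E'
from workcell import status, vision
import cv2
s=status.get_state(); print(s)
for n in("scene","top"):
    im=vision.get_image(n); cv2.imwrite(f"pics/{n}0.png",im[:,:,::-1]); c=vision.get_calibration(n)
    print(n,c)
E
```

```text
pics
{'t': 0.0, 'joints': array([-1.26388286,  0.46944407, -0.04857481,  1.53368203,  0.02410144,
        1.14102952, -0.08230337]), 'qd': array([-0.00087079, -0.00136956, -0.00031938, -0.00071933, -0.00066597,
       -0.00017317,  0.00087163]), 'joint_efforts': array([ 2.11878769e-04, -5.10298562e+01, -4.67849511e-02, -2.37715298e+01,
        1.06325874e-02,  7.57517642e-03,  2.56224797e-05]), 'tool_pos': array([0.22224615, 0.63674013, 0.23026464]), 'orientation': array([-1.23538299e-04,  1.67113564e-01,  9.85937158e-01, -9.80919185e-04]), 'force': array([ 0.35966087, -0.50742574, -0.61186021]), 'ft_torque': array([-0.02665795,  0.02525043,  0.06788208]), 'gripper_force': 0.0, 'opening': 0.08559871193181988}
scene {'mtx': array([[366.78874394,   0.        , 316.13898108],
       [  0.        , 366.78874394, 195.67612542],
       [  0.        ,   0.        ,   1.        ]]), 'k1': 0.012957760061939395, 'R': array([[ 0.69340489, -0.7205158 , -0.00682937],
       [-0.51697874, -0.49087944, -0.7012634 ],
       [ 0.50191896,  0.48979011, -0.71286955]]), 't': array([-0.43178271,  0.38077946,  0.58695308])}
top {'mtx': array([[453.52675332,   0.        , 320.62735502],
       [  0.        , 453.52675332, 209.14809309],
       [  0.        ,   0.        ,   1.        ]]), 'k1': 0.005089734254479138, 'R': array([[ 0.01350994, -0.99989961,  0.00427267],
       [-0.9904078 , -0.01396911, -0.13746727],
       [ 0.13751315, -0.00237451, -0.99049709]]), 't': array([-0.01652781,  0.62258668,  1.14748805])}
```

View pics/scene0.png

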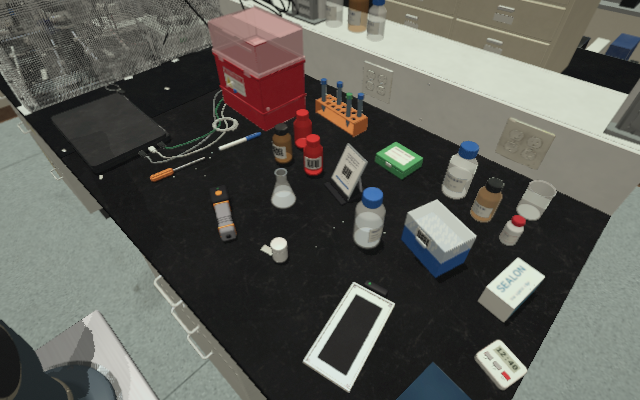

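View pics/top0.png

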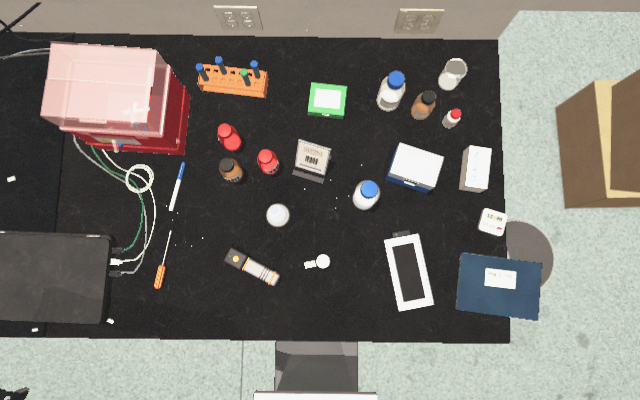

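The scene shows the reader at scene (222,212) / top (252,267), with its black head at the far/left end. The card is at scene (348,172) / top (312,158), the tip box at (437,238) / (415,167), and the tray at (350,335) / (408,272) with its black contact block at the far end, top (401,235). The buffer bottle is at (369,218) / (366,195), the flask at (283,190) / (278,215) and the can at (279,250) / (322,261).

Amber candidates: scene (283,143) / top (231,170), and scene (486,200) / top (423,105), which is at the back. The red ones at scene (303,128) and (313,155) are not meant. I'll check with an enlarged crop.

```bash
cat > h.py <<'E'
import numpy as np, cv2
from workcell import status, vision
from scipy.spatial.transform import Rotation as Rn
def cal(n):
    c=vision.get_calibration(n); return c['mtx'],np.array([c['k1'],0,0,0,0.]),c['R'],c['t']
def ray(n,uv):
    K,d,R,t=cal(n); p=cv2.undistortPoints(np.array(uv,float).reshape(-1,1,2),K,d).reshape(-1,2)
    D=np.c_[p,np.ones(len(p))]@R; return -R.T@t, D
def onz(n,uv,z):
    o,D=ray(n,uv); return o+D*((z-o[2])/D[:,2])[:,None]
def proj(n,X):
    K,d,R,t=cal(n); return cv2.projectPoints(np.array(X,float).reshape(-1,1,3),cv2.Rodrigues(R)[0],t,K,d)[0].reshape(-1,2)
def tri(uv1,uv2): # scene, top
    (o1,D1),(o2,D2)=ray('scene',uv1),ray('top',uv2); out=[]
    for a,b in zip(D1,D2):
        a=a/np.linalg.norm(a);b=b/np.linalg.norm(b)
        s=np.linalg.lstsq(np.c_[a,-b],o2-o1,rcond=None)[0]; p,q=o1+a*s[0],o2+b*s[1]
        out.append(np.r_[(p+q)/2,np.linalg.norm(p-q)])
    return np.array(out)
E
python3 - <<'E'
import cv2,numpy as np
s=cv2.imread('pics/scene0.png');t=cv2.imread('pics/top0.png')
def c(i,x,y,w,h): return cv2.resize(i[y:y+h,x:x+w],(400,300),interpolation=cv2.INTER_CUBIC)
cv2.imwrite('pics/crop1.png',np.vstack([np.hstack([c(s,260,110,120,90),c(s,400,140,120,90)]),np.hstack([c(s,400,190,80,60),c(s,190,175,80,60)])]))
cv2.imwrite('pics/crop2.png',np.vstack([np.hstack([c(t,270,130,80,60),c(t,380,135,80,60)]),np.hstack([c(t,215,237,80,60),c(t,205,145,80,60)])]))
E
```

```text
(no output)
```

View pics/crop1.png

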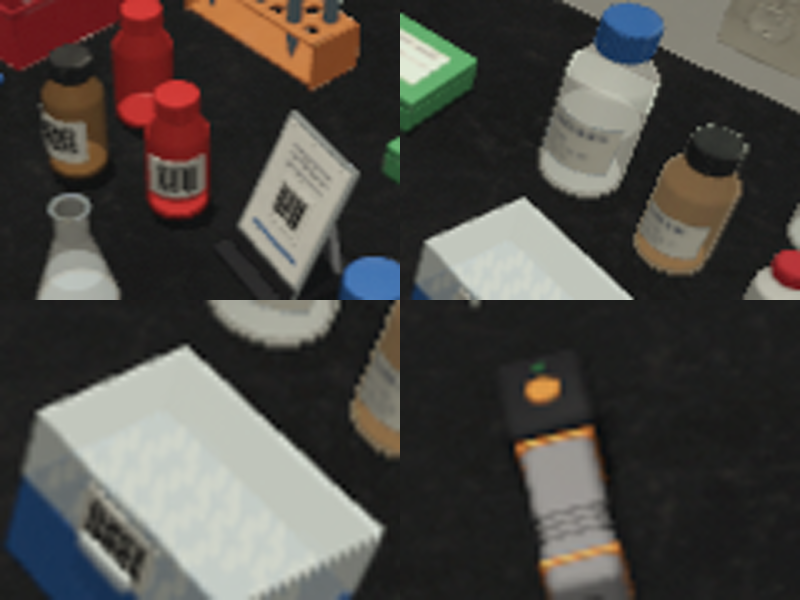

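View pics/crop2.png

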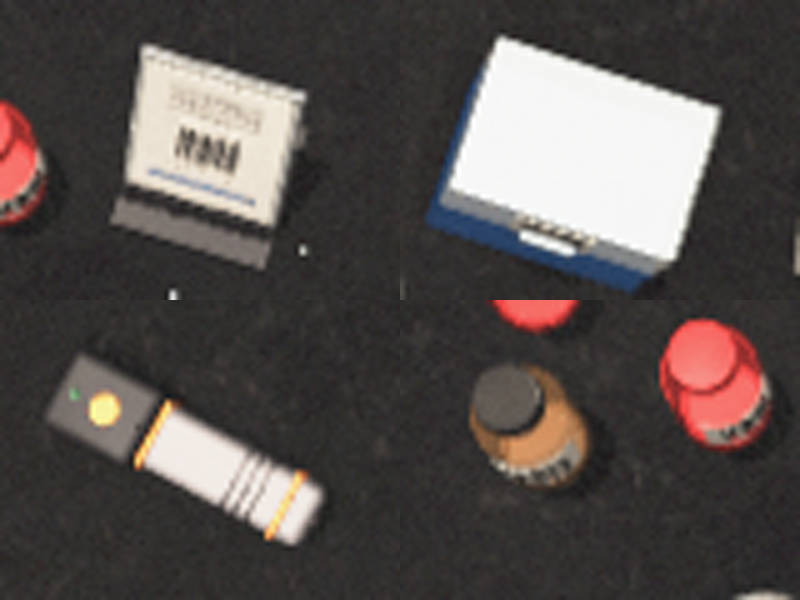

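The amber bottle at scene (283,143) carries a barcode. The one at the back, scene (486,200), has only a plain text label, so the first is the target. Barcode centres: card at scene (346.7,171.5) / top (311.4,160.4), tip box at scene (423.6,236) / top (411,182), and bottle at scene (279.5,151) / top (234,178).

Run:
```python
from h import *
np.set_printoptions(precision=4,suppress=True)
def T(tx,ty,pts):  # crop2 tile px -> top px
    return [(x/5+tx,y/5+ty) for x,y in pts]
print('codes tri',tri([(346.7,171.5),(423.6,236),(279.5,151.1)],[(311.4,160.4),(411,182),(234,178)]))
print('codes on z',onz('top',[(311.4,160.4)],.062),onz('top',[(411,182)],.072),onz('top',[(234,178)],.046))
def yaw(p,q): d=q-p; return np.degrees(np.arctan2(d[1],d[0])),np.linalg.norm(d[:2])
a=onz('top',T(270,130,[(113,222),(265,268)]),.006); print('foot',a,yaw(*a))
a=onz('top',T(270,130,[(143,45),(305,93)]),.117); print('plate top',a,yaw(*a))
b=onz('top',T(380,135,[(98,37),(320,107),(277,262),(40,205)]),.094); print('box',b,b.mean(0),[yaw(b[i],b[(i+1)%4]) for i in range(4)])
print('bottle cap',onz('top',T(205,145,[(107,98)]),.112), onz('top',[(231,170)],.056))
h=onz('top',T(215,237,[(80,353-300),(165,100),(133,167),(45,118)]),.044); print('head',h,[yaw(h[i],h[(i+1)%4]) for i in range(4)])
g=onz('top',T(215,237,[(170,107),(325,190),(297,245),(137,167)]),.036); print('grip',g,[yaw(g[i],g[(i+1)%4]) for i in range(4)])
print('mid front/back',h[[0,3]].mean(0),g[[1,2]].mean(0),yaw(g[[1,2]].mean(0),h[[0,3]].mean(0)))
print('flask mouth, bufcap, can top, red cap', onz('top',[(278,213)],.098),onz('top',[(369,189)],.150),onz('top',[(323,261)],.048),onz('top',[(266,157)],.112))
# tray black-on-white: white contour
t=cv2.imread('pics/top0.png'); m=((t.min(2)>170)*255).astype('uint8'); m[:220]=0;m[325:]=0;m[:,:380]=0;m[:,445:]=0
c=max(cv2.findContours(m,0,2)[0],key=cv2.contourArea); r=cv2.minAreaRect(c); bx=cv2.boxPoints(r)
w=onz('top',bx,.009); print('tray',r,w,w.mean(0),[yaw(w[i],w[(i+1)%4]) for i in range(4)], onz('top',[(401,235)],.018))
```

```text
codes tri [[ 0.7493  0.0168  0.0654  0.0036]
 [ 0.692  -0.2398  0.0817  0.0034]
 [ 0.7039  0.2211  0.045   0.0037]]
codes on z [[0.7488 0.018  0.062 ]] [[ 0.6928 -0.2404  0.072 ]] [[0.7022 0.2219 0.046 ]]
foot [[ 0.7228  0.0699  0.006 ]
 [ 0.6984 -0.0135  0.006 ]] (np.float64(-106.29913880175978), np.float64(0.08698277566858444))
plate top [[ 0.7897  0.05    0.117 ]
 [ 0.7661 -0.0317  0.117 ]] (np.float64(-106.12336655531533), np.float64(0.08503957097886099))
box [[ 0.7914 -0.208   0.094 ]
 [ 0.7562 -0.3211  0.094 ]
 [ 0.6753 -0.2974  0.094 ]
 [ 0.703  -0.1777  0.094 ]] [ 0.7315 -0.2511  0.094 ] [(np.float64(-107.30309426757997), np.float64(0.11844158233067051)), (np.float64(163.67474105143702), np.float64(0.0842261527552739)), (np.float64(76.97157376644968), np.float64(0.12293037057298285)), (np.float64(-18.96513749285516), np.float64(0.09341615182799588))]
bottle cap [[0.7224 0.2296 0.112 ]] [[0.7214 0.2287 0.056 ]]
head [[0.5188 0.2228 0.044 ]
 [0.4952 0.1779 0.044 ]
 [0.4607 0.1932 0.044 ]
 [0.4851 0.2395 0.044 ]] [(np.float64(-117.775203172075), np.float64(0.05067956303066018)),
[... 677 characters left out ...]
4522798924011285))
flask mouth, bufcap, can top, red cap [[0.6039 0.0986 0.098 ]] [[ 0.6584 -0.1232  0.15  ]] [[ 0.4875 -0.0158  0.048 ]] [[0.7434 0.1311 0.112 ]]
tray ((408.54327392578125, 271.90765380859375), (73.54590606689453, 36.09990310668945), 78.2317123413086) [[ 0.5476 -0.1771  0.009 ]
 [ 0.5687 -0.2721  0.009 ]
 [ 0.3796 -0.3083  0.009 ]
 [ 0.3595 -0.2153  0.009 ]] [ 0.4638 -0.2432  0.009 ] [(np.float64(-77.48113462669932), np.float64(0.09729183486107634)), (np.float64(-169.13883340082566), np.float64(0.1924763179423839)), (np.float64(102.24269276983603), np.float64(0.09518677902555295)), (np.float64(11.485569988660776), np.float64(0.19196817167141092))] [[ 0.5598 -0.2228  0.018 ]]
```

```bash
cat > plan.py <<'E'
from h import *
np.set_printoptions(precision=4,suppress=True)
def cur():
    s=status.get_state(); q=s['orientation']; return np.array(s['tool_pos']),Rn.from_quat([q[1],q[2],q[3],q[0]])
def tool(yaw,pitch=0):
    # tool x along reader x (pitch = nose down, deg), tool z = -reader z
    x=Rn.from_euler('ZY',[yaw,pitch],degrees=True); return x*Rn.from_euler('x',180,degrees=True)
def plan(wps,start=None):
    p,R=start or cur()
    for tp,TR in wps:
        d=np.array(tp)-p; rv=(R.inv()*TR).as_rotvec()
        n=int(max(np.ceil(np.abs(R.apply(d,inverse=True)).max()/.119),np.ceil(np.linalg.norm(rv)/np.radians(60)),np.ceil(np.linalg.norm(d)/.19),1))
        for i in range(n):
            R2=R*Rn.from_rotvec(rv/n); p2=p+d/n
            sh=R.apply(p2-p,inverse=True)/.12; tr=(R.inv()*R2).as_rotvec()/(2*np.pi)
            rows=int(np.ceil(max(np.linalg.norm(d/n)/.05,np.degrees(np.linalg.norm(rv))/n/8.59)))
            print(np.round(sh,3).tolist(),np.round(tr,4).tolist(),'rows>=',rows,'->',p2); p,R=p2,R2
    print('end')
def tcp_for(code,n_az,n_el,yaw_in_tool=0,dist=.09,off=(0,0,0)):
    pass
E
python3 - <<'E'
from plan import *
T=tool(63); plan([([.469,.166,.23],T),([.469,.166,.11],T),([.469,.166,.006],T)])
E
```

```text
[-0.809, -0.757, 0.002] [-0.0001, 0.0001, 0.0679] rows>= 3 -> [0.2839 0.5191 0.2303]
[-1.049, -0.354, 0.002] [-0.0001, 0.0001, 0.0679] rows>= 3 -> [0.3456 0.4014 0.2302]
[-1.102, 0.112, 0.001] [-0.0001, 0.0001, 0.0679] rows>= 3 -> [0.4073 0.2837 0.2301]
[-0.957, 0.557, 0.001] [-0.0001, 0.0001, 0.0679] rows>= 3 -> [0.469 0.166 0.23 ]
[-0.0, -0.0, 0.5] [0.0, -0.0, -0.0] rows>= 2 -> [0.469 0.166 0.17 ]
[-0.0, -0.0, 0.5] [0.0, -0.0, -0.0] rows>= 2 -> [0.469 0.166 0.11 ]
[-0.0, -0.0, 0.867] [0.0, -0.0, -0.0] rows>= 3 -> [0.469 0.166 0.006]
end
```

Request:
{"method": "arm_command", "body": {
  "motion": [
    [[-0.8,-0.76,0,0,0,0.068,1],[-0.8,-0.76,0,0,0,0.068,1],[-0.8,-0.76,0,0,0,0.068,1],[-0.8,-0.76,0,0,0,0.068,1]]
  ]
}}

```text
t: 0.5
tool_pos: [0.287, 0.5144, 0.2312]
orientation: [0.001, 0.377, 0.926, -0.001]
force: [0.2, 1.2, -0.3]
opening: 0.0853
gripper_force: 0.0
```

Request:
{"method": "arm_command", "body": {
  "motion": [
    [[-1,-0.35,0,0,0,0.068,1],[-1,-0.35,0,0,0,0.068,1],[-1,-0.35,0,0,0,0.068,1],[-1,-0.35,0,0,0,0.068,1]]
  ]
}}

```text
t: 0.9
tool_pos: [0.343, 0.4026, 0.2313]
orientation: [0.001, 0.564, 0.826, -0.001]
force: [1.4, 1.0, -0.2]
opening: 0.0856
gripper_force: 0.0
```

Request:
{"method": "arm_command", "body": {
  "motion": [
    [[-1,0.11,0,0,0,0.068,1],[-1,0.11,0,0,0,0.068,1],[-1,0.11,0,0,0,0.068,1],[-1,0.11,0,0,0,0.068,1]]
  ]
}}

```text
t: 1.3
tool_pos: [0.3989, 0.2979, 0.2314]
orientation: [0.0, 0.725, 0.689, 0.0]
force: [0.2, -0.5, 0.0]
opening: 0.0854
gripper_force: 0.0
```

Request:
{"method": "arm_command", "body": {
  "motion": [
    [[-0.95,0.55,0,0,0,0.068,1],[-0.95,0.55,0,0,0,0.068,1],[-0.95,0.55,0,0,0,0.068,1],[-0.95,0.55,0,0,0,0.068,1],[-0.95,0.55,0,0,0,0.068,1]]
  ]
}}

```text
t: 1.8
tool_pos: [0.4579, 0.1848, 0.2311]
orientation: [-0.0, 0.852, 0.523, 0.0]
force: [-0.8, 1.0, 0.1]
opening: 0.0855
gripper_force: 0.0
```

```bash
sed -i 's/        for i in range(n):/        while any(np.abs((R*Rn.from_rotvec(rv*i\/n)).apply(d\/n,inverse=True)).max()>.119 for i in range(n)): n+=1\n        for i in range(n):/' plan.py
python3 - <<'E'
from plan import *
print(cur()[0],status.get_state()['joints'])
T=tool(63); plan([([.469,.166,.11],T),([.469,.166,.006],T)])
for n in("scene","top"): cv2.imwrite(f"pics/{n}1.png",vision.get_image(n)[:,:,::-1])
E
```

```text
[0.4579 0.1848 0.2311] [-0.8595  0.1743  0.4475  1.974  -0.0896  1.0119 -0.8398]
[-0.049, 0.077, 0.505] [-0.0, -0.0, 0.0001] rows>= 2 -> [0.4634 0.1754 0.1706]
[-0.049, 0.077, 0.505] [-0.0, -0.0, 0.0001] rows>= 2 -> [0.469 0.166 0.11 ]
[-0.0, -0.0, 0.867] [-0.0, -0.0, -0.0] rows>= 3 -> [0.469 0.166 0.006]
end
```

Request:
{"method": "arm_command", "body": {
  "motion": [
    [[-0.1,0.15,0.8,0,0,0,1],[-0.1,0.15,0.8,0,0,0,1],[-0.1,0.15,0.8,0,0,0,1],[-0.1,0.15,0.8,0,0,0,1]]
  ]
}}

```text
t: 2.3
tool_pos: [0.4683, 0.1654, 0.1353]
orientation: [-0.0, 0.853, 0.522, -0.001]
force: [0.5, -0.2, 0.2]
opening: 0.0857
gripper_force: 0.0
```

Run:
```python
from plan import *
print(cur()[0])
a=vision.get_image("scene")[:,:,::-1]; b=vision.get_image("top")[:,:,::-1]
c=lambda i,x,y:cv2.resize(i[y:y+120,x:x+100],(400,480),interpolation=cv2.INTER_CUBIC)
cv2.imwrite('pics/close.png',np.hstack([c(a,170,150),c(b,200,210)]))
T=tool(63); plan([([.469,.166,.006],T)])
```

```text
[0.4683 0.1654 0.1353]
[-0.003, -0.004, 0.547] [0.0001, -0.0003, -0.0] rows>= 2 -> [0.4694 0.1659 0.0716]
[-0.002, -0.004, 0.547] [0.0001, -0.0003, -0.0] rows>= 2 -> [0.469 0.166 0.006]
end
```

View pics/close.png

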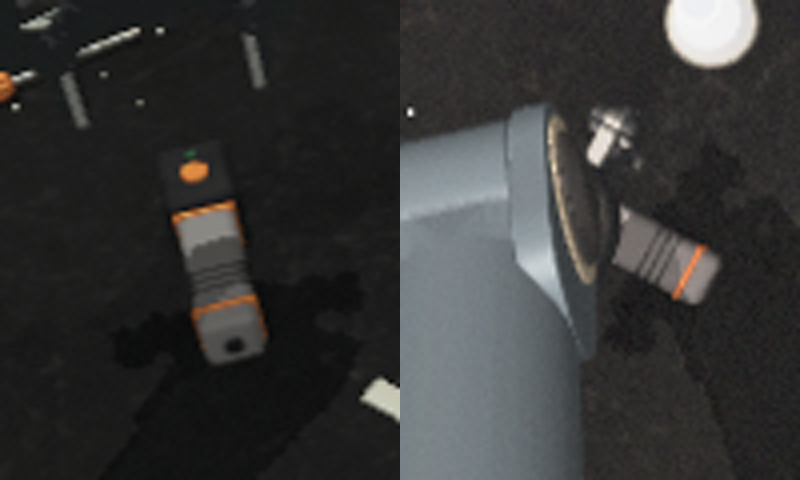

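The close look shows the open finger tips in scene at about (189,175) and (233,165). They sit either side of the reader's axis, with the reader undisturbed, so I'll descend and grip.

Request:
{"method": "arm_command", "body": {
  "motion": [
    [[0,0,0.3,0,0,0,1],[0,0,0.6,0,0,0,1],[0,0,0.6,0,0,0,1]]
  ]
}}

```text
t: 2.7
tool_pos: [0.4669, 0.1645, 0.0621]
orientation: [-0.001, 0.853, 0.522, -0.002]
force: [-0.9, -0.5, 0.3]
opening: 0.0851
gripper_force: 0.0
```

Request:
{"method": "arm_command", "body": {
  "motion": [
    [[0,0,0.25,0,0,0,1],[0,0,0.47,0,0,0,1],[0,0,0.47,0,0,0,1],[0,0,0.47,0,0,0,1]]
  ]
}}

```text
t: 3.1
tool_pos: [0.4701, 0.1649, 0.009]
orientation: [-0.0, 0.853, 0.522, 0.002]
force: [-0.1, 0.2, -0.4]
opening: 0.0856
gripper_force: 0.0
```

Request:
{"method": "arm_command", "body": {
  "motion": [
    [[0,0,0,0,0,0,-1],[0,0,0,0,0,0,-1],[0,0,0,0,0,0,-1],[0,0,0,0,0,0,-1],[0,0,0,0,0,0,-1],[0,0,0,0,0,0,-1],[0,0,0,0,0,0,-1],[0,0,0,0,0,0,-1]]
  ],
  "force": 60
}}

```text
t: 3.9
tool_pos: [0.4691, 0.1644, 0.0079]
orientation: [-0.0, 0.853, 0.521, 0.001]
force: [-1.5, -0.5, 6.9]
opening: 0.033
gripper_force: 61.2
```

Request:
{"method": "arm_command", "body": {
  "motion": [
    [[0,0,-0.1,0,0,0,-1],[0,0,-0.4,0,0,0,-1],[0,0,-0.8,0,0,0,-1],[0,0,-1,0,0,0,-1],[0,0,-1,0,0,0,-1],[0,0,-1,0,0,0,-1]]
  ]
}}

```text
t: 4.5
tool_pos: [0.4682, 0.1639, 0.1271]
orientation: [-0.0, 0.853, 0.521, 0.0]
force: [-0.7, -0.6, -2.2]
opening: 0.0331
gripper_force: 60.1
```

Run:
```python
from plan import *
p,R=cur(); print(p)
a=vision.get_image("scene")[:,:,::-1]; b=vision.get_image("top")[:,:,::-1]
c=lambda i,x,y:cv2.resize(i[y:y+150,x:x+125],(400,480),interpolation=cv2.INTER_CUBIC)
cv2.imwrite('pics/held.png',np.hstack([c(a,150,90),c(b,180,200)]))
# predicted reader points if reader origin = TCP-2mm below etc
for dz in (0,.006):
  pts=[p+R.apply([x,0,dz-h]) for x,h in((.075,.044),(.0187,.037),(-.075,.036),(.075,0))]
  print(proj('scene',pts))
```

```text
[0.4682 0.1639 0.1271]
[[205.1586 146.0263]
 [209.1121 163.7249]
 [215.3698 192.8668]
 [209.3438 160.9931]]
[[205.7483 148.134 ]
 [209.7034 165.8221]
 [215.9725 194.9687]
 [209.8905 162.9494]]
```

View pics/held.png

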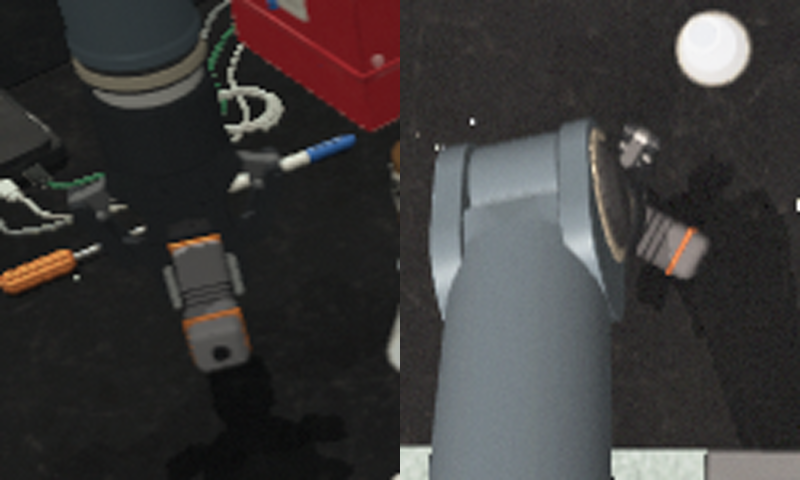

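The reader is held level and along the tool. The front band is at scene (210,165), within about 1-2 px of the prediction, and it lifted cleanly.

```bash
cat >> plan.py <<'E'
W=np.array([.0765,0,-.014])
def scan(code,yaw,pitch,dist=.09):
    T=tool(yaw,pitch); x=T.apply([1,0,0]); w=np.array(code)-dist*x; return w-T.apply(W),T
CARD=([.749,.0172,.062],-8,29); BOX=([.690,-.239,.072],-16.5,0); BOT=([.703,.2215,.046],22,0)
def up(P,back=0,dz=0): return (P[0]-back*P[1].apply([1,0,0])+[0,0,dz],P[1])
E
python3 - <<'E'
from plan import *
print(onz('scene',[(346.7,171.5)],.062),onz('scene',[(423.6,236)],.072),onz('scene',[(279.5,151.1)],.046))
P=scan(*CARD); print(P[0],[np.degrees(np.arccos(P[1].apply([1,0,0])@[.870,-.253,-.4226]))])
p,R=cur(); plan([([.469,.164,.24],tool(40)),up(P,.03,.05),P])
E
```

```text
[[0.7538 0.0181 0.062 ]] [[ 0.7013 -0.2382  0.072 ]] [[0.7047 0.2191 0.046 ]]
[0.5981 0.0384 0.1305] [np.float64(8.432022583529308)]
[0.007, 0.009, -0.953] [-0.0002, 0.0004, 0.0635] rows>= 3 -> [0.469 0.164 0.24 ]
[0.002, 0.665, 0.187] [0.0169, -0.0379, 0.0652] rows>= 4 -> [0.5205 0.103  0.2175]
[0.303, 0.616, 0.081] [0.0169, -0.0379, 0.0652] rows>= 4 -> [0.5721 0.0421 0.195 ]
[0.452, -0.0, 0.364] [-0.0, 0.0, -0.0] rows>= 2 -> [0.5981 0.0384 0.1305]
end
```

Request:
{"method": "arm_command", "body": {
  "motion": [
    [[0,0,-0.5,0,0,0.032,-1],[0,0,-0.95,0,0,0.063,-1],[0,0,-0.95,0,0,0.063,-1],[0,0,-0.95,0,0,0.063,-1]]
  ]
}}

```text
t: 5.0
tool_pos: [0.4695, 0.1643, 0.2419]
orientation: [-0.0, 0.939, 0.344, 0.001]
force: [0.5, 0.7, -2.4]
opening: 0.0328
gripper_force: 60.7
```

Request:
{"method": "arm_command", "body": {
  "motion": [
    [[0,0.33,0.09,0.009,-0.019,0.033,-1],[0,0.66,0.19,0.017,-0.038,0.065,-1],[0,0.66,0.19,0.017,-0.038,0.065,-1],[0,0.66,0.19,0.017,-0.038,0.065,-1],[0,0.66,0.19,0.017,-0.038,0.065,-1]]
  ]
}}

```text
t: 5.5
tool_pos: [0.5188, 0.1034, 0.2154]
orientation: [-0.009, 0.981, 0.144, -0.131]
force: [-0.2, -0.1, -2.3]
opening: 0.0329
gripper_force: 60.8
```

Request:
{"method": "arm_command", "body": {
  "motion": [
    [[0.15,0.3,0.04,0.009,-0.019,0.033,-1],[0.3,0.62,0.08,0.017,-0.038,0.065,-1],[0.3,0.62,0.08,0.017,-0.038,0.065,-1],[0.3,0.62,0.08,0.017,-0.038,0.065,-1],[0.3,0.62,0.08,0.017,-0.038,0.065,-1],[0.3,0.62,0.08,0.017,-0.038,0.065,-1]]
  ]
}}

```text
t: 6.1
tool_pos: [0.5706, 0.0438, 0.1961]
orientation: [-0.018, 0.966, -0.062, -0.25]
force: [-0.3, 0.5, -1.9]
opening: 0.0332
gripper_force: 60.9
```

```bash
sed -i 's/CARD=(\[.749,.0172/CARD=([.751,.0175/; s/BOX=(\[.690,-.239/BOX=([.692,-.239/' plan.py
python3 - <<'E'
from plan import *
P=scan(*CARD); print(cur()[0],P[0],status.get_state()['joints']); plan([P])
E
```

```text
[0.5706 0.0438 0.1961] [0.6001 0.0387 0.1305] [-0.5398  0.6958  0.7297  1.5243 -0.4196  1.6155 -1.4196]
[0.484, 0.012, 0.357] [0.0001, 0.0002, 0.0016] rows>= 2 -> [0.6001 0.0387 0.1305]
end
```

Request:
{"method": "arm_command", "body": {
  "motion": [
    [[0.16,0,0.12,0,0,0,-1],[0.32,0.01,0.24,0,0,0.001,-1],[0.48,0.01,0.36,0,0,0.001,-1],[0.48,0.01,0.36,0,0,0.001,-1],[0.48,0.01,0.36,0,0,0.001,-1]]
  ]
}}

```text
t: 6.6
tool_pos: [0.5997, 0.0383, 0.1309]
orientation: [-0.017, 0.966, -0.067, -0.251]
force: [0.3, 0.1, -1.6]
opening: 0.0329
gripper_force: 60.9
```

Run:
```python
from plan import *
P=scan(*CARD); print(cur()[0],P[0],cur()[1].as_matrix()@W+cur()[0]); plan([P])
a=vision.get_image("scene")[:,:,::-1]
cv2.imwrite('pics/card.png',cv2.resize(a[80:230,240:440],(800,600),interpolation=cv2.INTER_CUBIC))
p,R=cur();x=R.apply([1,0,0]);w=p+R.apply(W);print(proj('scene',[w,w+.09*x]))
```

```text
[0.5997 0.0383 0.1309] [0.6001 0.0387 0.1305] [0.6726 0.0282 0.1059]
[0.004, -0.004, 0.002] [0.0002, 0.0003, 0.0003] rows>= 1 -> [0.6001 0.0387 0.1305]
end
[[322.1688 172.0426]
 [346.3385 171.9833]]
```

View pics/card.png

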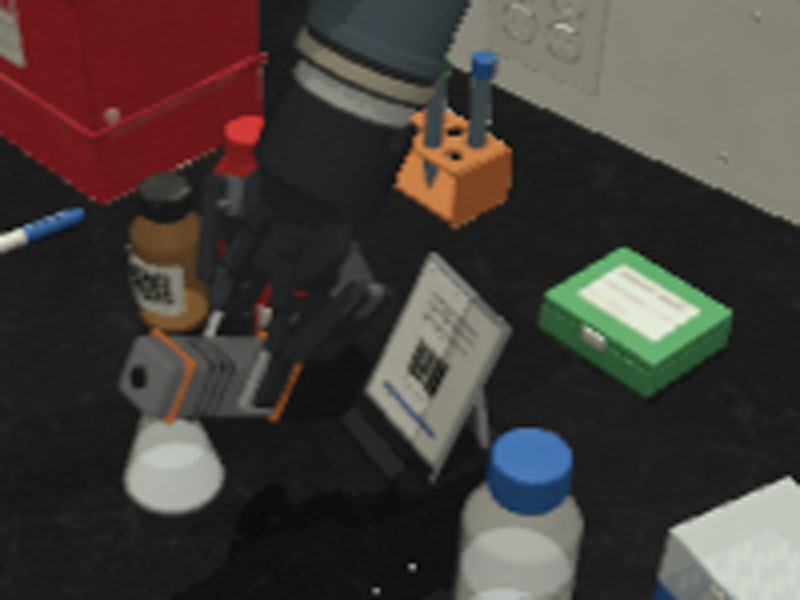

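The reader faces the card and its aim point projects to scene (346,172), on the code at (347,172). Nothing else has moved, so I'll hold here.

Request:
{"method": "arm_command", "body": {
  "motion": [
    [[0,0,0,0,0,0,-1],[0,0,0,0,0,0,-1],[0,0,0,0,0,0,-1],[0,0,0,0,0,0,-1],[0,0,0,0,0,0,-1],[0,0,0,0,0,0,-1],[0,0,0,0,0,0,-1],[0,0,0,0,0,0,-1]]
  ]
}}

```text
t: 7.45
tool_pos: [0.6002, 0.0371, 0.1298]
orientation: [-0.017, 0.965, -0.068, -0.251]
force: [0.7, -0.1, -2.6]
opening: 0.0328
gripper_force: 60.9
```

Request:
{"method": "arm_command", "body": {
  "motion": [
    [[0,0,0,0,0,0,-1],[0,0,0,0,0,0,-1],[0,0,0,0,0,0,-1],[0,0,0,0,0,0,-1],[0,0,0,0,0,0,-1],[0,0,0,0,0,0,-1],[0,0,0,0,0,0,-1],[0,0,0,0,0,0,-1]]
  ]
}}

```text
t: 8.25
tool_pos: [0.6002, 0.0371, 0.1299]
orientation: [-0.017, 0.965, -0.068, -0.251]
force: [-0.1, -0.3, -1.1]
opening: 0.0331
gripper_force: 60.9
```

Run:
```python
from plan import *
C=scan(*CARD);P=scan(*BOX); print(P[0])
p,R=cur()
plan([up(C,.04,.10),([.5,-.05,.26],tool(-16.5)),up(P,.05,.13),up(P,.05,0),P])
```

```text
[ 0.5324 -0.1917  0.058 ]
[-0.744, -0.012, -0.73] [0.0002, 0.0003, -0.0002] rows>= 3 -> [0.5654 0.0436 0.2499]
[-0.418, 0.848, 0.135] [0.006, 0.0804, 0.0231] rows>= 4 -> [ 0.5  -0.05  0.26]
[0.089, 0.528, 0.3] [0.0, -0.0, -0.0] rows>= 2 -> [ 0.4922 -0.1138  0.224 ]
[0.089, 0.528, 0.3] [0.0, -0.0, -0.0] rows>= 2 -> [ 0.4844 -0.1775  0.188 ]
[0.0, -0.0, 0.542] [0.0, 0.0, 0.0] rows>= 2 -> [ 0.4844 -0.1775  0.123 ]
[0.0, -0.0, 0.542] [0.0, 0.0, 0.0] rows>= 2 -> [ 0.4844 -0.1775  0.058 ]
[0.417, 0.0, 0.0] [-0.0, 0.0, 0.0] rows>= 1 -> [ 0.5324 -0.1917  0.058 ]
end
```

Request:
{"method": "arm_command", "body": {
  "motion": [
    [[-0.25,0,-0.25,0,0,0,-1],[-0.5,0,-0.5,0,0,0,-1],[-0.74,-0.01,-0.73,0,0,0,-1],[-0.74,-0.01,-0.73,0,0,0,-1],[-0.74,-0.01,-0.73,0,0,0,-1]]
  ]
}}

```text
t: 8.75
tool_pos: [0.566, 0.0433, 0.2504]
orientation: [-0.017, 0.966, -0.068, -0.25]
force: [0.3, -0.3, -1.6]
opening: 0.033
gripper_force: 61.0
```

Request:
{"method": "arm_command", "body": {
  "motion": [
    [[-0.1,0.2,0.03,0.001,0.02,0.006,-1],[-0.2,0.4,0.06,0.003,0.04,0.011,-1],[-0.42,0.85,0.13,0.006,0.0804,0.023,-1],[-0.42,0.85,0.13,0.006,0.0804,0.023,-1],[-0.42,0.85,0.13,0.006,0.0804,0.023,-1],[-0.42,0.85,0.13,0.006,0.0804,0.023,-1]]
  ]
}}

```text
t: 9.35
tool_pos: [0.4997, -0.0494, 0.2601]
orientation: [-0.0, 0.99, -0.143, -0.002]
force: [1.2, 0.5, -1.2]
opening: 0.0332
gripper_force: 61.0
```

Request:
{"method": "arm_command", "body": {
  "motion": [
    [[0.09,0.53,0.3,0,0,0,-1],[0.18,0.95,0.6,0,0,0,-1],[0.18,0.99,0.6,0,0,0,-1],[0.18,0.99,0.6,0,0,0,-1],[0.18,0.99,0.6,0,0,0,-1]]
  ]
}}

```text
t: 9.85
tool_pos: [0.4877, -0.1711, 0.1874]
orientation: [0.002, 0.99, -0.144, -0.003]
force: [0.1, -0.2, -1.6]
opening: 0.0332
gripper_force: 60.9
```

Run:
```python
from plan import *
P=scan(*BOX); print(cur()[0],status.get_state()['joints']); plan([up(P,.05,0),P])
```

```text
[ 0.4877 -0.1711  0.1874] [-0.4771  0.3578  0.9238  1.9892 -0.3415  0.9637 -1.2436]
[-0.003, 0.027, 0.539] [0.0003, 0.0004, -0.0001] rows>= 2 -> [ 0.4861 -0.1743  0.1227]
[-0.004, 0.028, 0.539] [0.0003, 0.0004, -0.0001] rows>= 2 -> [ 0.4844 -0.1775  0.058 ]
[0.417, 0.0, 0.0] [-0.0, -0.0, -0.0] rows>= 1 -> [ 0.5324 -0.1917  0.058 ]
end
```

Request:
{"method": "arm_command", "body": {
  "motion": [
    [[0,0.03,0.4,0,0,0,-1],[0,0.05,0.75,0,0,0,-1],[0,0.05,1,0,0,0,-1],[0.2,0.05,1,0,0,0,-1],[0.41,0.05,1,0,0,0,-1],[0.41,0.05,1,0,0,0,-1],[0.41,0.05,1,0,0,0,-1]]
  ]
}}

```text
t: 10.55
tool_pos: [0.5338, -0.1887, 0.0681]
orientation: [0.0, 0.99, -0.142, -0.002]
force: [-0.9, 0.1, -1.9]
opening: 0.0333
gripper_force: 60.9
```

Run:
```python
from plan import *
P=scan(*BOX); print(cur()[0],status.get_state()['joints']); plan([P])
p,R=cur();x=R.apply([1,0,0]);w=p+R.apply(W);print(w,proj('scene',[w,w+.09*x]),proj('top',[w,w+.09*x]))
```

```text
[ 0.5338 -0.1887  0.0681] [-0.2821  0.5971  0.7469  1.9711 -0.5626  0.7943 -1.0663]
[-0.004, 0.028, 0.084] [0.0002, 0.0005, 0.0006] rows>= 1 -> [ 0.5324 -0.1917  0.058 ]
end
[ 0.6073 -0.2101  0.0819] [[386.5674 252.2217]
 [421.3595 234.458 ]] [[400.321  214.1889]
 [409.7883 180.9034]]
```

Request:
{"method": "arm_command", "body": {
  "motion": [
    [[0,0.03,0.085,0,0,0,-1],[0,0.03,0.085,0,0,0,-1],[0,0.03,0.085,0,0,0,-1],[0,0.03,0.085,0,0,0,-1],[0,0.03,0.085,0,0,0,-1],[0,0.03,0.085,0,0,0,-1],[0,0.03,0.085,0,0,0,-1],[0,0.03,0.085,0,0,0,-1]]
  ]
}}

```text
t: 11.35
tool_pos: [0.5314, -0.1938, 0.0587]
orientation: [0.001, 0.99, -0.143, -0.001]
force: [0.1, -0.3, -1.8]
opening: 0.033
gripper_force: 60.9
```

Run:
```python
from plan import *
P=scan(*BOX); print(cur()[0]); plan([P])
p,R=cur();x=R.apply([1,0,0]);w=p+R.apply(W);print(proj('scene',[w+.09*x]),proj('top',[w+.09*x]))
a=vision.get_image("scene")[:,:,::-1];b=vision.get_image("top")[:,:,::-1]
r=lambda i,x,y:cv2.resize(i[y:y+120,x:x+80],(400,600),interpolation=cv2.INTER_CUBIC)
cv2.imwrite('pics/box.png',np.hstack([r(a,380,180),r(b,370,130)]))
```

```text
[ 0.5314 -0.1938  0.0587]
[0.003, -0.019, 0.005] [0.0002, 0.0003, 0.0] rows>= 1 -> [ 0.5324 -0.1917  0.058 ]
end
[[422.1649 239.4591]] [[411.3026 182.6409]]
```

View pics/box.png

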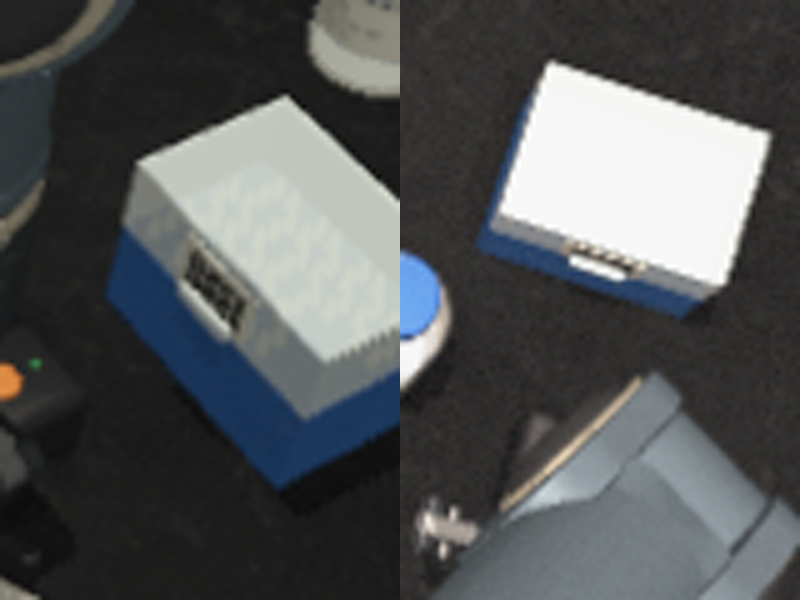

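The barcode is at scene (423,237), with its lower edge partly behind the white catch. The aim point is (422,239.5). I'll raise about 2 mm and hold.

Request:
{"method": "arm_command", "body": {
  "motion": [
    [[0,-0.01,-0.015,0,0,0,-1],[0,-0.01,-0.015,0,0,0,-1],[0,-0.01,-0.015,0,0,0,-1],[0,-0.01,-0.015,0,0,0,-1],[0,-0.01,-0.015,0,0,0,-1],[0,-0.01,-0.015,0,0,0,-1],[0,-0.01,-0.015,0,0,0,-1],[0,-0.01,-0.015,0,0,0,-1]]
  ]
}}

```text
t: 12.25
tool_pos: [0.5317, -0.1927, 0.0604]
orientation: [0.001, 0.99, -0.143, -0.001]
force: [-0.8, -0.0, -1.7]
opening: 0.033
gripper_force: 60.9
```

Request:
{"method": "arm_command", "body": {
  "motion": [
    [[0,0,0,0,0,0,-1],[0,0,0,0,0,0,-1],[0,0,0,0,0,0,-1],[0,0,0,0,0,0,-1],[0,0,0,0,0,0,-1],[0,0,0,0,0,0,-1],[0,0,0,0,0,0,-1],[0,0,0,0,0,0,-1]]
  ]
}}

```text
t: 13.05
tool_pos: [0.5317, -0.1927, 0.0604]
orientation: [0.001, 0.99, -0.144, -0.001]
force: [0.3, -0.9, -1.5]
opening: 0.0333
gripper_force: 60.9
```

Run:
```python
from plan import *
P=scan(*BOX);print(P[0]);B=scan(*BOT);print(B[0])
plan([up(P,.05,0),up(P,.06,.18),([.46,.05,.24],tool(5)),up(B,.04,.16),up(B,.04,0),B])
```

```text
[ 0.5324 -0.1917  0.058 ]
[0.5486 0.1591 0.032 ]
[-0.414, -0.009, 0.021] [0.0002, 0.0003, -0.0] rows>= 1 -> [ 0.4844 -0.1775  0.058 ]
[-0.042, 0.0, -0.75] [0.0, 0.0, 0.0] rows>= 2 -> [ 0.4796 -0.1761  0.148 ]
[-0.042, 0.0, -0.75] [0.0, 0.0, 0.0] rows>= 2 -> [ 0.4748 -0.1747  0.238 ]
[-0.325, -0.88, -0.008] [-0.0, 0.0, -0.0299] rows>= 3 -> [ 0.4674 -0.0623  0.239 ]
[-0.155, -0.925, -0.008] [0.0, 0.0, -0.0299] rows>= 3 -> [0.46 0.05 0.24]
[0.496, -0.744, 0.4] [-0.0, 0.0, -0.0472] rows>= 3 -> [0.5115 0.1441 0.192 ]
[0.0, -0.0, 0.667] [-0.0, 0.0, 0.0] rows>= 2 -> [0.5115 0.1441 0.112 ]
[0.0, -0.0, 0.667] [-0.0, 0.0, 0.0] rows>= 2 -> [0.5115 0.1441 0.032 ]
[0.333, 0.0, 0.0] [0.0, 0.0, 0.0] rows>= 1 -> [0.5486 0.1591 0.032 ]
end
```

Request:
{"method": "arm_command", "body": {
  "motion": [
    [[-0.2,0,0.01,0,0,0,-1],[-0.41,0,0,0,0,0,-1],[-0.43,0,-0.4,0,0,0,-1],[-0.45,0,-0.8,0,0,0,-1],[-0.45,0,-0.95,0,0,0,-1],[-0.45,0,-0.95,0,0,0,-1]]
  ]
}}

```text
t: 13.65
tool_pos: [0.482, -0.178, 0.1772]
orientation: [0.0, 0.99, -0.143, 0.002]
force: [0.0, -0.4, -1.8]
opening: 0.0331
gripper_force: 61.1
```

Request:
{"method": "arm_command", "body": {
  "motion": [
    [[-0.04,0,-0.2,0,0,0,-1],[-0.04,-0.05,-0.5,0,0,0,-1],[-0.2,-0.4,-0.55,0,0,-0.015,-1],[-0.33,-0.88,-0.55,0,0,-0.03,-1],[-0.33,-0.88,-0.55,0,0,-0.03,-1],[-0.33,-0.88,-0.55,0,0,-0.03,-1]]
  ]
}}

```text
t: 14.25
tool_pos: [0.4718, -0.062, 0.2391]
orientation: [0.0, 0.999, -0.047, -0.002]
force: [0.1, -0.9, -2.0]
opening: 0.0329
gripper_force: 61.0
```

Request:
{"method": "arm_command", "body": {
  "motion": [
    [[-0.07,-0.45,0,0,0,-0.015,-1],[-0.15,-0.92,0,0,0,-0.03,-1],[-0.15,-0.92,0,0,0,-0.03,-1],[-0.15,-0.92,0,0,0,-0.03,-1],[-0.15,-0.92,0,0,0,-0.03,-1]]
  ]
}}

```text
t: 14.75
tool_pos: [0.4654, 0.0445, 0.2399]
orientation: [0.001, 0.999, 0.043, -0.002]
force: [0.1, 0.0, -2.9]
opening: 0.0331
gripper_force: 61.0
```

```bash
sed -i 's/,.046\],22,0)/,.046],19,5)/' plan.py
python3 - <<'E'
from plan import *
B=scan(*BOT);print(cur()[0],B[0],status.get_state()['joints'])
plan([up(B,.04,.14),up(B,.04,0),B])
E
```

```text
[0.4654 0.0445 0.2399] [0.545  0.1671 0.0466] [-0.9518  0.1392  0.8585  2.0286 -0.1203  1.0282 -1.521 ]
[0.427, -0.882, 0.412] [-0.0014, -0.0133, -0.0392] rows>= 3 -> [0.5073 0.1541 0.1901]
[0.051, -0.0, 0.581] [0.0, -0.0, -0.0] rows>= 2 -> [0.5073 0.1541 0.1201]
[0.051, -0.0, 0.581] [0.0, -0.0, 0.0] rows>= 2 -> [0.5073 0.1541 0.0501]
[0.333, 0.0, -0.0] [-0.0, 0.0, 0.0] rows>= 1 -> [0.545  0.1671 0.0466]
end
```

Request:
{"method": "arm_command", "body": {
  "motion": [
    [[0.2,-0.44,0.2,0,-0.006,-0.02,-1],[0.43,-0.88,0.41,-0.001,-0.013,-0.039,-1],[0.43,-0.88,0.41,-0.001,-0.013,-0.039,-1],[0.43,-0.88,0.41,-0.001,-0.013,-0.039,-1],[0.43,-0.88,0.41,-0.001,-0.013,-0.039,-1]]
  ]
}}

```text
t: 15.25
tool_pos: [0.5079, 0.1538, 0.1904]
orientation: [0.006, 0.985, 0.164, -0.042]
force: [-0.2, -0.6, -1.0]
opening: 0.0333
gripper_force: 61.0
```

Request:
{"method": "arm_command", "body": {
  "motion": [
    [[0.05,0,0.3,0,0,0,-1],[0.06,0,0.6,0,0,0,-1],[0.1,0,0.97,0,0,0,-1],[0.1,0,0.97,0,0,0,-1],[0.1,0,0.97,0,0,0,-1]]
  ]
}}

```text
t: 15.75
tool_pos: [0.5099, 0.1555, 0.0751]
orientation: [0.006, 0.986, 0.164, -0.042]
force: [0.8, -0.8, -1.0]
opening: 0.0333
gripper_force: 60.9
```

Run:
```python
from plan import *
B=scan(*BOT);print(cur()[0],B[0],status.get_state()['joints'])
plan([up(B,.04,0),B])
```

```text
[0.5099 0.1555 0.0751] [0.545  0.1671 0.0466] [-0.8507  0.5416  0.6396  1.9835 -0.4216  0.8421 -1.2063]
[-0.006, 0.004, 0.21] [-0.0004, -0.0005, -0.0002] rows>= 1 -> [0.5073 0.1541 0.0501]
[0.333, 0.0, -0.0] [0.0, -0.0, -0.0] rows>= 1 -> [0.545  0.1671 0.0466]
end
```

Request:
{"method": "arm_command", "body": {
  "motion": [
    [[0,0,0.1,0,0,0,-1],[0,0,0.21,0,0,0,-1],[0.15,0,0.21,0,0,0,-1],[0.32,0,0.21,0,0,0,-1],[0.32,0,0.21,0,0,0,-1],[0.32,0,0.21,0,0,0,-1],[0.32,0,0.21,0,0,0,-1]]
  ]
}}

```text
t: 16.45
tool_pos: [0.5426, 0.1694, 0.0456]
orientation: [0.005, 0.985, 0.166, -0.042]
force: [-0.3, -0.6, -1.3]
opening: 0.0332
gripper_force: 61.0
```

Run:
```python
from plan import *
P=scan(*BOT); print(cur()[0]); plan([P])
p,R=cur();x=R.apply([1,0,0]);w=p+R.apply(W);print(proj('scene',[w,w+.09*x]),proj('top',[w+.09*x]))
a=vision.get_image("scene")[:,:,::-1];b=vision.get_image("top")[:,:,::-1]
r=lambda i,x,y:cv2.resize(i[y:y+120,x:x+80],(400,600),interpolation=cv2.INTER_CUBIC)
cv2.imwrite('pics/bot.png',np.hstack([r(a,230,110),r(b,200,140)]))
```

```text
[0.5426 0.1694 0.0456]
[0.012, 0.025, -0.009] [-0.0006, -0.0004, 0.0004] rows>= 1 -> [0.545  0.1671 0.0466]
end
[[260.1487 168.5996]
 [277.1708 151.1639]] [[233.1764 178.6596]]
```

View pics/bot.png

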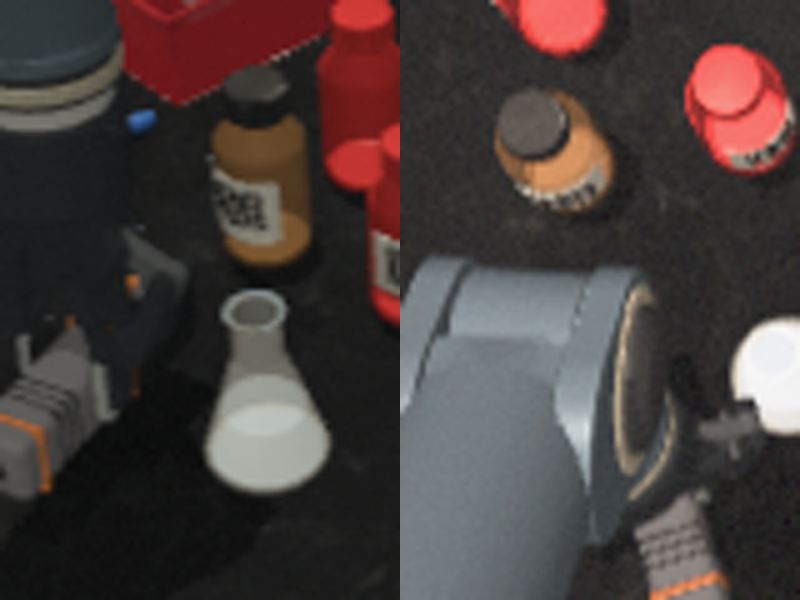

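The bottle's bars are centred at scene (278.6,151) and the aim point is (277.2,151.2), so I'll shift 3 mm sideways. The flask at scene (283,190) is clear of the gripper and undisturbed.

Request:
{"method": "arm_command", "body": {
  "motion": [
    [[0.01,0.025,0,0,0,0,-1],[0.01,0.025,0,0,0,0,-1],[0.01,0.025,0,0,0,0,-1],[0.01,0.025,0,0,0,0,-1],[0.01,0.025,0,0,0,0,-1],[0.01,0.025,0,0,0,0,-1],[0.01,0.025,0,0,0,0,-1],[0.01,0.025,0,0,0,0,-1]]
  ]
}}

```text
t: 17.35
tool_pos: [0.5455, 0.1673, 0.0455]
orientation: [0.005, 0.985, 0.166, -0.042]
force: [0.0, 0.2, -0.8]
opening: 0.0329
gripper_force: 61.0
```

Request:
{"method": "arm_command", "body": {
  "motion": [
    [[0,0,0,0,0,0,-1],[0,0,0,0,0,0,-1],[0,0,0,0,0,0,-1],[0,0,0,0,0,0,-1],[0,0,0,0,0,0,-1],[0,0,0,0,0,0,-1],[0,0,0,0,0,0,-1],[0,0,0,0,0,0,-1]]
  ]
}}

```text
t: 18.15
tool_pos: [0.5455, 0.1673, 0.0455]
orientation: [0.005, 0.985, 0.166, -0.042]
force: [-0.9, -0.9, -1.2]
opening: 0.0328
gripper_force: 61.0
```

Run:
```python
from plan import *
P=scan(*BOT);T=tool(11.7)
print(cur()[0]);
print(proj('scene',[P[0]+P[1].apply(W)+.09*P[1].apply([1,0,0])]))
plan([up(P,.04,.01),up(P,.04,.17),([.462,-.243,.22],T),([.462,-.243,.06],T)])
```

```text
[0.5455 0.1673 0.0455]
[[278.4806 151.0022]]
[-0.346, -0.001, -0.093] [-0.0006, -0.0005, 0.0004] rows>= 1 -> [0.5073 0.1541 0.0601]
[-0.058, 0.0, -0.664] [-0.0, -0.0, 0.0] rows>= 2 -> [0.5073 0.1541 0.1401]
[-0.058, 0.0, -0.664] [-0.0, -0.0, 0.0] rows>= 2 -> [0.5073 0.1541 0.2201]
[-0.357, 0.752, 0.031] [0.0002, 0.0035, 0.0051] rows>= 2 -> [0.496  0.0548 0.22  ]
[-0.334, 0.763, 0.023] [0.0002, 0.0035, 0.0051] rows>= 2 -> [ 0.4847 -0.0444  0.22  ]
[-0.31, 0.773, 0.015] [0.0002, 0.0035, 0.0051] rows>= 2 -> [ 0.4733 -0.1437  0.22  ]
[-0.285, 0.782, 0.007] [0.0002, 0.0035, 0.0051] rows>= 2 -> [ 0.462 -0.243  0.22 ]
[0.0, -0.0, 0.667] [-0.0, 0.0, 0.0] rows>= 2 -> [ 0.462 -0.243  0.14 ]
[0.0, -0.0, 0.667] [-0.0, 0.0, 0.0] rows>= 2 -> [ 0.462 -0.243  0.06 ]
end
```

Request:
{"method": "arm_command", "body": {
  "motion": [
    [[-0.17,0,-0.04,0,0,0,-1],[-0.34,0,-0.09,0,0,0,-1],[-0.37,0,-0.4,0,0,0,-1],[-0.4,0,-0.76,0,0,0,-1],[-0.4,0,-1,0,0,0,-1],[-0.4,0,-1,0,0,0,-1]]
  ]
}}

```text
t: 18.75
tool_pos: [0.513, 0.155, 0.1731]
orientation: [0.004, 0.985, 0.166, -0.037]
force: [0.9, 0.4, -1.8]
opening: 0.0333
gripper_force: 61.1
```

Request:
{"method": "arm_command", "body": {
  "motion": [
    [[-0.05,0,-0.4,0,0,0,-1],[-0.1,0.35,-0.4,0,0.002,0.002,-1],[-0.36,0.75,-0.4,0,0.0035,0.005,-1],[-0.36,0.75,-0.4,0,0.0035,0.005,-1],[-0.36,0.75,-0.4,0,0.0035,0.005,-1]]
  ]
}}

```text
t: 19.25
tool_pos: [0.5015, 0.0544, 0.2195]
orientation: [0.004, 0.988, 0.148, -0.032]
force: [0.1, -0.6, -2.3]
opening: 0.0331
gripper_force: 61.1
```

Request:
{"method": "arm_command", "body": {
  "motion": [
    [[-0.16,0.38,0.01,0,0.002,0.002,-1],[-0.33,0.76,0.02,0,0.0035,0.005,-1],[-0.33,0.76,0.02,0,0.0035,0.005,-1],[-0.33,0.76,0.02,0,0.0035,0.005,-1]]
  ]
}}

```text
t: 19.65
tool_pos: [0.4919, -0.042, 0.2195]
orientation: [0.002, 0.991, 0.135, -0.02]
force: [0.5, 0.7, -1.4]
opening: 0.0329
gripper_force: 61.1
```

Request:
{"method": "arm_command", "body": {
  "motion": [
    [[-0.16,0.38,0.01,0,0.002,0.002,-1],[-0.31,0.77,0.02,0,0.0035,0.005,-1],[-0.31,0.77,0.02,0,0.0035,0.005,-1],[-0.31,0.77,0.02,0,0.0035,0.005,-1]]
  ]
}}

```text
t: 20.05
tool_pos: [0.4813, -0.1404, 0.2188]
orientation: [0.001, 0.993, 0.12, -0.009]
force: [1.2, 0.4, -2.2]
opening: 0.033
gripper_force: 61.0
```

Run:
```python
from plan import *
T=tool(11.7); print(cur()[0],status.get_state()['joints'])
plan([([.462,-.243,.20],T),([.462,-.243,.06],T)])
```

```text
[ 0.4813 -0.1404  0.2188] [-0.5409  0.2702  0.8921  1.9788 -0.2338  1.019  -0.8702]
[-0.356, 0.792, 0.163] [0.0001, 0.003, 0.0057] rows>= 3 -> [ 0.462 -0.243  0.2  ]
[-0.0, -0.0, 0.583] [0.0, -0.0, -0.0] rows>= 2 -> [ 0.462 -0.243  0.13 ]
[-0.0, -0.0, 0.583] [0.0, -0.0, -0.0] rows>= 2 -> [ 0.462 -0.243  0.06 ]
end
```

Request:
{"method": "arm_command", "body": {
  "motion": [
    [[-0.18,0.4,0.08,0,0.002,0.003,-1],[-0.36,0.79,0.16,0,0.003,0.0057,-1],[-0.36,0.79,0.16,0,0.003,0.0057,-1],[-0.36,0.79,0.16,0,0.003,0.0057,-1],[-0.36,0.79,0.16,0,0.003,0.0057,-1]]
  ]
}}

```text
t: 20.55
tool_pos: [0.4625, -0.2409, 0.2004]
orientation: [-0.0, 0.995, 0.104, 0.0]
force: [0.1, 0.3, -0.9]
opening: 0.0335
gripper_force: 61.0
```

Request:
{"method": "arm_command", "body": {
  "motion": [
    [[0,0,0.4,0,0,0,-1],[0,0,0.75,0,0,0,-1],[0,0,1,0,0,0,-1],[0,0,1,0,0,0,-1],[0,0,1,0,0,0,-1],[0,0,1,0,0,0,-1]]
  ]
}}

```text
t: 21.15
tool_pos: [0.4631, -0.2438, 0.0827]
orientation: [0.001, 0.995, 0.103, 0.002]
force: [0.5, -0.6, -1.9]
opening: 0.0332
gripper_force: 60.9
```

Run:
```python
from plan import *
T=tool(11.7); print(cur()[0],status.get_state()['joints'])
plan([([.462,-.243,.03],T),([.462,-.243,.013],T)])
a=vision.get_image("scene")[:,:,::-1]
cv2.imwrite('pics/tray.png',cv2.resize(a[250:400,270:470],(800,600),interpolation=cv2.INTER_CUBIC))
```

```text
[ 0.4631 -0.2438  0.0827] [-0.1746  0.5058  0.7566  2.0666 -0.5078  0.7539 -0.4654]
[-0.009, -0.01, 0.439] [0.0005, -0.0006, 0.0003] rows>= 2 -> [ 0.462 -0.243  0.03 ]
[0.0, -0.0, 0.142] [0.0, 0.0, 0.0] rows>= 1 -> [ 0.462 -0.243  0.013]
end
```

View pics/tray.png

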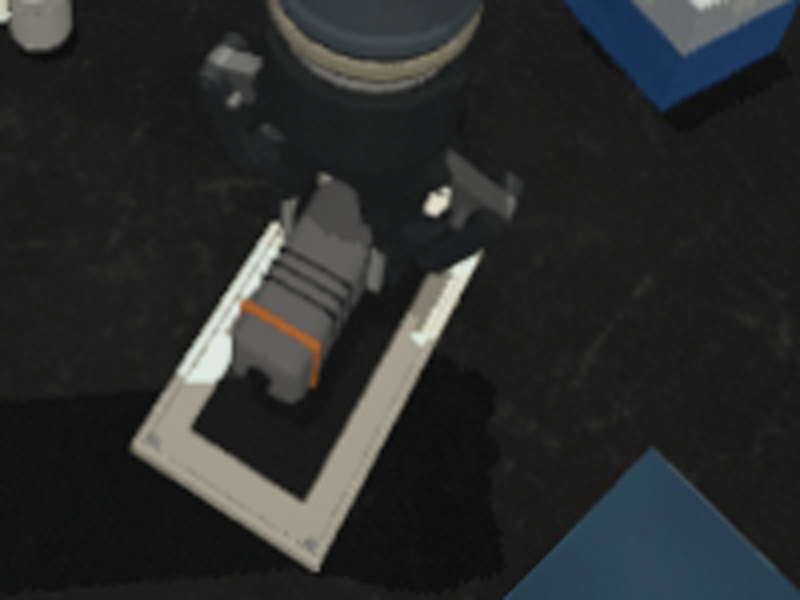

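The reader is above the tray and parallel to it. The tray corners are at about scene (304,362) and (349,392), and the window is towards the contact-block end. I'll lower it.

Request:
{"method": "arm_command", "body": {
  "motion": [
    [[0,0,0.22,0,0,0,-1],[0,0,0.44,0,0,0,-1],[0,0,0.44,0,0,0,-1],[0,0,0.5,0,0,0,-1],[0,0,0.53,0,0,0,-1],[0,0,0.53,0,0,0,-1]]
  ]
}}

```text
t: 21.8
tool_pos: [0.4618, -0.2442, 0.018]
orientation: [0.001, 0.995, 0.102, 0.001]
force: [-0.2, -0.0, -1.8]
opening: 0.033
gripper_force: 61.0
```

Run:
```python
from plan import *
print(cur()[0],cur()[1].as_matrix()[:,2],cur()[1].as_matrix()[:,0]); plan([([.462,-.243,.013],tool(11.7))])
```

```text
[ 0.4618 -0.2442  0.018 ] [ 0.0021 -0.0015 -1.    ] [0.9792 0.2028 0.0017]
[0.004, -0.009, 0.042] [0.0003, -0.0003, 0.0] rows>= 1 -> [ 0.462 -0.243  0.013]
end
```

Request:
{"method": "arm_command", "body": {
  "motion": [
    [[0,0,0.01,0,0,0,-1],[0,0,0.02,0,0,0,-1],[0,0,0.03,0,0,0,-1],[0,0,0.04,0,0,0,-1],[0,0,0.04,0,0,0,-1],[0,0,0.04,0,0,0,-1]]
  ]
}}

```text
t: 22.4
tool_pos: [0.4612, -0.2441, 0.0125]
orientation: [0.001, 0.995, 0.102, 0.0]
force: [-0.2, 1.1, -1.8]
opening: 0.0333
gripper_force: 61.0
```

Request:
{"method": "arm_command", "body": {
  "motion": [
    [[0,0,0.006,0,0,0,-1],[0,0,0.012,0,0,0,-1],[0,0,0.012,0,0,0,-1]]
  ]
}}

```text
t: 22.7
tool_pos: [0.4614, -0.2441, 0.0119]
orientation: [0.0, 0.995, 0.102, 0.001]
force: [-1.6, 0.9, 7.2]
opening: 0.033
gripper_force: 62.1
```

Request:
{"method": "arm_command", "body": {
  "motion": [
    [[0,0,0.005,0,0,0,-1],[0,0,0.005,0,0,0,-1],[0,0,0.005,0,0,0,-1]]
  ]
}}

```text
t: 23.0
tool_pos: [0.4614, -0.2442, 0.0119]
orientation: [0.0, 0.995, 0.102, 0.001]
force: [-3.3, 1.9, 12.5]
opening: 0.0329
gripper_force: 62.9
```

Contact is at TCP z = 0.012, as expected with the reader on the tray floor. I'll open partly, rise straight up, then open more.

Request:
{"method": "arm_command", "body": {
  "motion": [
    [[0,0,0,0,0,0,0.1],[0,0,0,0,0,0,0.15],[0,0,0,0,0,0,0.15],[0,0,0,0,0,0,0.15],[0,0,0,0,0,0,0.15]]
  ],
  "force": 20
}}

```text
t: 23.5
tool_pos: [0.4612, -0.2441, 0.0104]
orientation: [0.001, 0.995, 0.102, 0.0]
force: [-0.1, -0.4, -0.3]
opening: 0.0492
gripper_force: 0.0
```

Request:
{"method": "arm_command", "body": {
  "motion": [
    [[0,0,-0.1,0,0,0,0.15],[0,0,-0.3,0,0,0,0.15],[0,0,-0.6,0,0,0,0.15],[0,0,-1,0,0,0,0.15],[0,0,-1,0,0,0,0.15],[0,0,-1,0,0,0,0.15]]
  ]
}}

```text
t: 24.1
tool_pos: [0.4619, -0.244, 0.1321]
orientation: [0.001, 0.995, 0.102, 0.002]
force: [-0.8, 0.5, 0.0]
opening: 0.0496
gripper_force: 0.0
```

Request:
{"method": "arm_command", "body": {
  "motion": [
    [[0,-0.3,-0.5,0,0,0,0.15],[0,-0.7,-0.8,0,0,0,0.15],[0,-0.9,-1,0,0,0,0.15],[0,-0.9,-1,0,0,0,0.15],[0,-0.9,-1,0,0,0,0.15],[0,-0.9,-1,0,0,0,0.15]]
  ]
}}

```text
t: 24.7
tool_pos: [0.4385, -0.138, 0.2495]
orientation: [0.001, 0.995, 0.102, -0.0]
force: [-1.1, -0.3, -0.6]
opening: 0.0492
gripper_force: 0.0
```

Run:
```python
from plan import *
a=vision.get_image("scene")[:,:,::-1]
cv2.imwrite('pics/final.png',cv2.resize(a[100:400,220:520],(600,600),interpolation=cv2.INTER_CUBIC))
```

```text
(no output)
```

View pics/final.png

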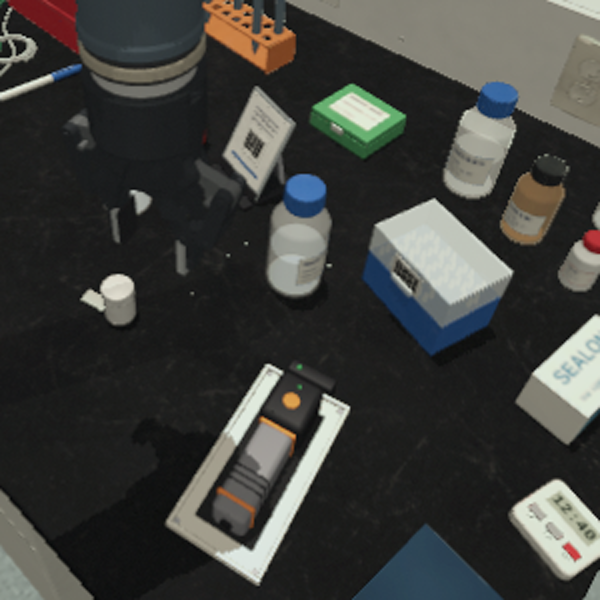

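The reader lies flat in the tray at about scene (350,325), with its window at the contact-block end and that block's LED lit. Everything else is standing as before.

```bash
python3 -c "
from workcell import bot; print(bot.job_done())"
```

```text
the job is handed in; nothing more can be done
None
```

I held the reader on the card, tip box and amber bottle codes in that order, laid it flat in the charging tray with its window towards the contact block, and handed the job in at about 25 s; the interface gave no confirmation that each code was read.

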